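Zero the bush comparator on its master, then put the worn bush in

ROBOT

A 6-joint arm with a two-finger parallel gripper is mounted at the origin on the work surface. World frame = base frame: x ahead of the robot, y to its left, z up, the work surface at z = 0. Lengths are in m, angles in degrees, forces in N, time in s.
With the tool pointing down it reaches from about 0.4 to 0.825 m from the base axis. Payload 7 kg.
Tool frame: the origin (TCP) lies at the very end of the fingers, on their centre line; the grasp point (between the pads) lies 19 mm behind it; z points along the fingers, y is the line along which they close (so a half turn about z gives the same grasp; the last joint's range is limited). The gripper opens to 88 mm and grips with 3 to 60 N. Pads are 19 mm wide; open, the fingers measure 130 mm over their backs; the gripper's body (78 mm by 193 mm) begins 47 mm behind the grasp point.
Start: joints at [-52.706, 20.546, 0.682, 0, -70.136, -16.507], TCP at [0.24, -0.631, 0.227] pointing down, gripper open.
Joint ranges: [-176.03, 176.03], [-82.01, 121.73], [-58.28, 71.71], [-173.87, 95.51], [-174.79, -0.11], [-173.66, 173.66]. Speed limits (degrees/s): [136.94, 136.94, 172.46, 180, 180, 180].

INTERFACE

Orientations are given as [roll, pitch, yaw] about the fixed x, y, z axes, in that order (R = Rz(yaw) Ry(pitch) Rx(roll)).
In Python, from plant import r gives the robot as it stands. The module is installed in compiled form; this text tells all that it offers.
- The arm moves only by the tool jog_arm, never from a script. Its arguments are lists of equal length, an entry for each row: "travel": the shift along the tool's x, y, z each as a share of 50 cm, from -1 to 1, a list of three; "dr": the turn, a rotation vector about the tool's x, y, z each as a share of 360 degrees, from -1 to 1, a list of three; "claw": the opening, from 0 (shut) to 1 (fully open). A call has exactly 10 rows; each row is the pose to reach, as a shift and turn from the pose commanded when the call began, along the tool's axes at that moment, turning the shorter way round; what a row does not reach only later rows make up. A row lasts 1/8 s, in which the tool goes at most 62.5 mm and 10.7 degrees, less where a joint would pass 70% of its speed; a pose out of reach is approached as far as the arm can. A call with a number of a shift or a turn outside -1 to 1 is refused whole. A call with a gripper value outside its range is refused whole. The fingers move at their own pace and stop on an object; "newtons" is the grip in N (left out, the last holds). Time passes only in rows, so rows that repeat a pose let the fingers close, or fill a call up. It gives the time, the measured TCP pose, the force, the opening and the grip force at its end, in the units of the state.
- r.get_state(): the state, without advancing time (a new reading comes with each control period).
- r.capture(name): name is "scene" or "top"; returns a dict with "pixels" (384x512x3 uint8, red, green, blue), "range_z" (384x512 float32, m along the optical axis (not along the pixel's ray), 0 where there is no reading), "fx", "fy", "cx", "cy" (pixels), "dist_coeffs" ([k1, k2, p1, p2, k3] as OpenCV has them; the pictures are not rectified), "position" and "attitude" of the camera in the world. Camera axes: x right, y up, looking along -z (the intrinsics and any distortion apply to the point x, -y, -z); pixel columns grow to the right and rows downward; lengths in m; the calibration is good to about 2 mm. A picture is of the moment at which its call begins.
- r.close_job(): hands the job in; it is judged then, once.
Trained networks look in the newest picture that a camera, given by its name, has taken for a name from the list of things; names that differ only in an ending like _2 or _b are one class to them, and where a whole thing is asked for, a point or a joint stands for the part that bears it (a point fixed in the world has none). Each returns a list of dicts, best first, with "conf" (0 to 1); they miss things now and then, are a little off and sometimes report something else, mostly with a low value. They report only what shows in the picture. A call takes as long as a camera call.
- r.boxes_of(name, camera): "extent" ([left, top, right, bottom] in pixels, round what is visible of it).
- r.regions_of(name, camera): "pixels" (384x512 bool, what is visible of it) and "extent" ([left, top, right, bottom] in pixels, round what is visible of it).
- r.tip_of(name, camera): "at" ([column, row] in pixels: a listed point, or the origin of a listed thing).
The state is a dict: "time_s": time; "joints": joint angles; "qd": joint speeds; "joint_torque": joint torques, N m; "tcp_pos": TCP position; "eef_rot": TCP orientation; "contact_force": force on the tool from outside, world axes, zero at the start; "moment": the same for the moment, N m; "gripper_width": finger opening in m; "gripper_force": force on a finger pad.
Only numpy, scipy, OpenCV 4.12 (cv2) and the standard library are available. Lean on these libraries where they do the work, as an engineer would, in place of code of your own. Each camera call takes 0.05 s, during which the arm holds its last target. There are 200 camera calls.

TASK

The comparator still holds its master plug: turn the dial's knurled ring until the black zero mark lines up with the needle, and let go. Then draw the master out from under the plunger and stand it on the cork mat, leaving the ring as set. Slide the plain steel bush in between anvil and plunger in its place, press it firmly but gently (about 10 N) home against the back stop screw and let go, without ramming the stop, jarring the plunger or shifting the other things on the bench.

Things in the scene. Friction and masses are not known exactly. Their poses are not given: they have to be found in the camera images.
- comparator: Fixed bench comparator. Origin on the bench under the middle of the nest; x points the way in (parts enter from the -x side and slide towards +x), y from the nest to the dial, whose axis is at x = 0, y = +95 mm. Dark steel base 12 mm thick, x = -85 to +55 mm, at the nest y = -45 to +30 mm.
- nest (a point): Point on top of the base, 12 mm above the comparator's origin. The anvil, a fixed steel block, stands on its -y side: flat face at y = -14 mm, x = -30 to +30 mm, then bevelled away to x = -43 mm at the entry, top 36 mm above the bench. The plunger faces it from +y.
- plunger: Sprung plunger moving along y; flat foot x = -10 to +17 mm, 14 to 34 mm above the bench, bevelled on the entry side (to x = -26 mm, set back 12 mm) so a part slid in pushes it aside. Gap to the anvil: empty 21 mm, master in 28, bush in 26. Pushes with 2 to 4 N; never load it above 15 N. Origin: the comparator's, shifted in y by its travel (0 with the master in).
- bezel: Knurled aluminium dial ring facing up, 60 mm in diameter, 40 to 60 mm above the bench (needle up to 64 mm), narrower case below. Origin on its axis, at its underside; x axis points to the zero mark. Turns with light friction (0.06 N m), stays where left; grip it across its diameter. It starts 0.5 to 1.3 rad off; face and mark turn with it, the needle does not.
- zero_mark (a point): Inner end of the black block-shaped zero mark on the ring's face, 22 mm from the dial axis (the mark runs from 22 to 29 mm, 4.5 mm wide; all other marks are thin).
- needle_tip (a point): Tip of the black needle, 22 mm from the dial axis, 62 mm above the bench. The needle follows the plunger: 0.2 rad anticlockwise from above per mm that the plunger is pushed back.
- stop: Steel post at the +x end of the nest, front face at x = +34 mm; origin at that face's foot, y = -1 mm. Through it a 12 mm thick screw, axis 24 mm above the bench, reaches 7 to 21 mm towards -x, set by hand each time, not measured: feel for it. A sprung button (under 1 N) stands 2 mm out of its end; home means button pushed in and bush hard on the screw: over 5 N for a moment, never over 18 N.
- master: Stainless steel master plug: a 28 mm diameter, 30 mm tall cylinder with a slim round stem on top, 14 mm in diameter, 32 mm long (62 mm in all), 0.1 to 0.2 kg. Origin: centre of its underside. At the start it stands in the comparator's nest, between anvil and plunger, not touching the stop.
- bush: Plain steel bush standing on the bench: a straight tube, 26 mm outside diameter, 58 mm tall, dark bore, 0.1 to 0.2 kg. Origin: centre of its underside. Home in the comparator, its axis is at y = -1 mm and between x = 0 and +14 mm in the comparator's frame, 13 mm short of the screw's end. Sliding it in takes 2 to 8 N; the plunger holds it there when let go.
- mat: Fixed square cork mat, 100 x 100 mm, 5 mm thick; origin at the centre of its underside.
- brake_lever: Bystander: aluminium brake lever lying on the bench, about 180 mm long, 12 mm thick.
- feeler_gauge: Bystander: stainless steel feeler gauge, handle 85 x 14 x 9 mm, two blades fanned out.
- tyre_lever: Bystander: yellow plastic tyre lever, 145 mm long, 18 mm wide.
- jar: Bystander: small glass jar with a twist cap, 48 mm in diameter, 65 mm tall.
- spanner: Bystander: steel spanner 150 mm long.
- screwdriver: Bystander: screwdriver 180 mm long.
- grease_tin: Bystander: round aluminium grease tin, 62 mm in diameter, 38 mm tall.

How it is judged:
By the outcome, as a careful person would: the job done as asked, in the order asked, and still so for the second after the job is handed in, with the robot touching nothing.
It also fails if it takes over 70 s, if anything falls off the work surface, if the arm or the gripper's body presses on something with over 40 N, if the wrist force passes 120 N, or if a joint passes its speed limit or range.

## Working session

There is one attempt and no reset: what is moved stays moved. The work goes in short steps, Python scripts to look and compute and a tool call to move; the robot and the scene stay as the last step left them, time stands still between calls to the robot, and variables do not carry over. Pictures are saved under pics/ and viewed, at most 10 in all, crops included, and the job is handed in when it is done.

Besides the shell and the picture viewer there is one more tool, called as name(argument=value, ...), one argument or row to a line, values as JSON. jog_arm: Moves the arm, as the interface text tells. Its arguments: {"type":"object","properties":{"travel":{"type":"array"},"dr":{"type":"array"},"claw":{"type":"array"},"newtons":{"type":"number"}},"required":["travel","dr","claw"]}

```bash
mkdir -p pics; cat > h.py <<'E'
import numpy as np, cv2
from scipy.spatial.transform import Rotation as R
from plant import r
def campose(c):
    a=np.array(c["attitude"],float)
    if a.shape==(3,3): M=a
    elif a.size==4: M=R.from_quat(a).as_matrix()
    else: M=R.from_euler('xyz',a,degrees=True).as_matrix()
    return M,np.array(c["position"],float)
def K(c): return np.array([[c["fx"],0,c["cx"]],[0,c["fy"],c["cy"]],[0,0,1.]]),np.array(c["dist_coeffs"],float)
def ray(c,uv):
    k,d=K(c); p=cv2.undistortPoints(np.array(uv,float).reshape(-1,1,2),k,d).reshape(-1,2)
    M,t=campose(c); return np.c_[p[:,0],-p[:,1],-np.ones(len(p))]@M.T,t
def atz(c,uv,z):
    D,t=ray(c,uv); return t+D*((z-t[2])/D[:,2])[:,None]
def pts(c,mask):
    v,u=np.nonzero(mask&(c["range_z"]>0)); D,t=ray(c,np.c_[u,v]); return t+D*c["range_z"][v,u][:,None]
def proj(c,P):
    M,t=campose(c); q=(np.atleast_2d(P)-t)@M; k,d=K(c)
    return cv2.projectPoints(np.c_[q[:,0],-q[:,1],-q[:,2]],np.zeros(3),np.zeros(3),k,d)[0].reshape(-1,2)
E
python3 - <<'E'
from h import *
for n in ("scene","top"):
    c=r.capture(n); cv2.imwrite(f"pics/{n}0.png",c["pixels"][:,:,::-1]); np.save(f"{n}0.npy",c,allow_pickle=True)
    print(n,c["position"],c["attitude"],c["fx"],c["dist_coeffs"])
    for t in ("comparator","bezel","master","bush","mat","stop","plunger","nest","zero_mark","needle_tip","jar","grease_tin","brake_lever","feeler_gauge","tyre_lever","spanner","screwdriver"):
        print(t,[(np.round(x["at"],1).tolist(),round(x["conf"],2)) for x in r.tip_of(t,n)[:2]],[(np.round(x["extent"]).tolist(),round(x["conf"],2)) for x in r.boxes_of(t,n)[:1]])
print(r.get_state())
E
```

```text
scene [0.88583844 0.57912776 0.85238208] [ 39.97848197   0.38033336 150.49890971] 430.93513438514617 [-0.07010754  0.          0.          0.          0.        ]
comparator [([270.3, 316.6], 0.72), ([257.0, 203.4], 0.59)] [([228.0, 176.0, 303.0, 246.0], 0.97)]
bezel [([281.8, 213.8], 0.59), ([353.6, 305.9], 0.29)] [([271.0, 203.0, 298.0, 224.0], 0.89)]
master [([256.8, 202.4], 0.54)] [([252.0, 184.0, 260.0, 204.0], 0.44)]
bush [([353.3, 308.2], 0.51)] [([351.0, 286.0, 367.0, 312.0], 0.57)]
mat [([223.1, 135.9], 0.58)] [([201.0, 118.0, 248.0, 152.0], 0.6)]
stop [([244.8, 209.0], 0.56)] [([236.0, 203.0, 249.0, 212.0], 0.5)]
plunger [([256.6, 201.7], 0.68), ([176.6, 182.1], 0.64)] [([256.0, 198.0, 271.0, 209.0], 0.55)]
nest [([257.7, 201.6], 0.59), ([255.9, 203.1], 0.32)] [([228.0, 179.0, 310.0, 246.0], 0.97)]
zero_mark [] [([270.0, 202.0, 297.0, 226.0], 0.95)]
needle_tip [([256.0, 202.8], 0.44)] [([272.0, 198.0, 298.0, 224.0], 0.48)]
jar [([198.4, 249.9], 0.88), ([286.0, 215.4], 0.42)] [([185.0, 224.0, 206.0, 255.0], 0.6)]
grease_tin [([367.2, 237.2], 0.9), ([270.6, 318.1], 0.37)] [([
[... 1834 characters left out ...]
0.69)] []
{'time_s': 3.5, 'joints': array([-5.27070762e+01,  2.05481232e+01,  6.80889198e-01,  1.02038658e-03,
       -7.01348065e+01, -1.65073628e+01]), 'qd': array([ 0.01997698, -0.07689898,  0.00493608, -0.07388828, -0.00584429,
        0.01052616]), 'joint_torque': array([-8.32465084e-04, -5.82371521e+01,  2.93290347e+01,  7.00253651e+00,
        1.22676129e-02,  1.16146180e-05]), 'tcp_pos': array([ 0.23951268, -0.63105538,  0.2265364 ]), 'eef_rot': array([ 1.79998316e+02, -1.49988895e-03, -1.59214092e+02]), 'contact_force': array([ 0.59575683, -0.32152509, -0.21116348]), 'moment': array([ 0.00788213,  0.0056107 , -0.03128232]), 'gripper_force': 0.0, 'gripper_width': 0.08738008369408373}
```

```bash
python3 - <<'E'
from h import *
t=np.load("top0.npy",allow_pickle=True).item(); s=np.load("scene0.npy",allow_pickle=True).item()
a=cv2.resize(t["pixels"][110:280,135:400,::-1],None,fx=3,fy=3,interpolation=cv2.INTER_CUBIC); cv2.imwrite("pics/a.png",a)
b=cv2.resize(t["pixels"][170:240,220:300,::-1],None,fx=8,fy=8,interpolation=cv2.INTER_CUBIC); cv2.imwrite("pics/b.png",b)
cv2.imwrite("pics/c.png",cv2.resize(s["pixels"][170:255,220:315,::-1],None,fx=7,fy=7,interpolation=cv2.INTER_CUBIC))
for n,uv,z in (("top",[[275.3,205.3],[277.3,202.4]],.012),("top",[[242,208.2]],.05),("top",[[270.9,190.7]],0.01),("top",[[273,201.4]],.012),("top",[[368.5,230.8]],0),("top",[[157.9,206.3]],0),("scene",[[353.3,308.2],[223.1,135.9]],0),("scene",[[257.7,201.6]],.012),("scene",[[281.8,213.8]],.04)):
    print(n,uv,atz(t if n=="top" else s,uv,z).round(4).tolist())
E
```

```text
top [[275.3, 205.3], [277.3, 202.4]] [[0.5514, -0.0239, 0.012], [0.5605, -0.0288, 0.012]]
top [[242, 208.2]] [[0.5256, 0.0685, 0.05]]
top [[270.9, 190.7]] [[0.5937, -0.007, 0.01]]
top [[273, 201.4]] [[0.5621, -0.0162, 0.012]]
top [[368.5, 230.8]] [[0.5074, -0.2989, 0.0]]
top [[157.9, 206.3]] [[0.5145, 0.317, 0.0]]
scene [[353.3, 308.2], [223.1, 135.9]] [[0.5186, 0.3264, 0.0], [0.5175, -0.2965, 0.0]]
scene [[257.7, 201.6]] [[0.5561, -0.0213, 0.012]]
scene [[281.8, 213.8]] [[0.5358, 0.0597, 0.04]]
```

View pics/a.png

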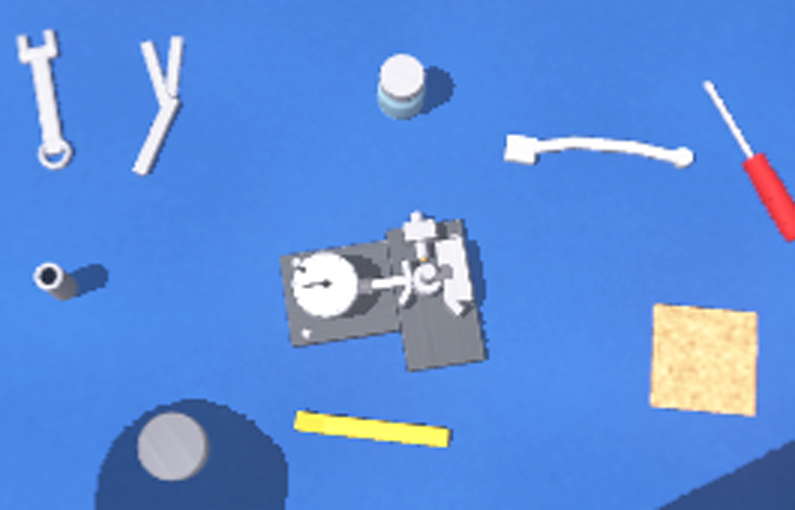

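View pics/b.png

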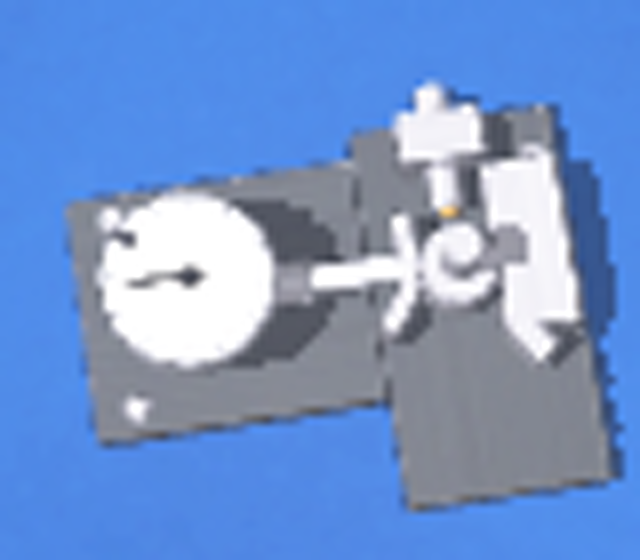

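View pics/c.png

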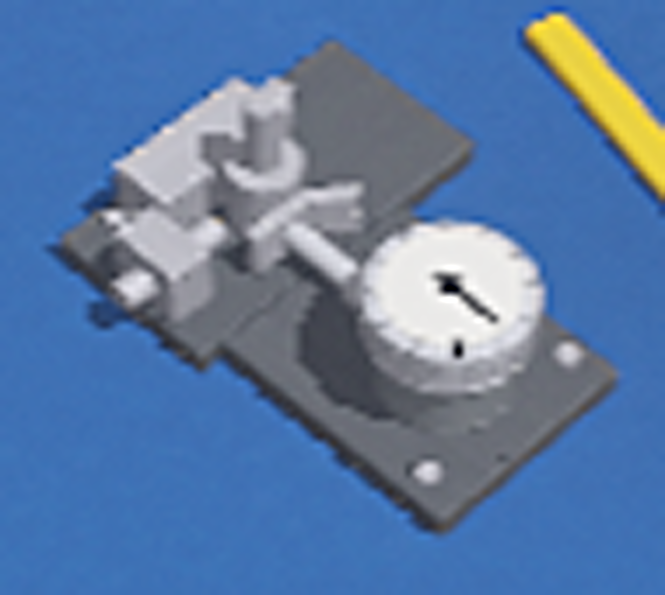

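```bash
python3 - <<'E'
from h import *
from scipy.optimize import least_squares
t=np.load("top0.npy",allow_pickle=True).item(); s=np.load("scene0.npy",allow_pickle=True).item()
C=np.array([[-.085,-.045,.012],[-.085,.03,.012],[.055,-.045,.012],[.055,.03,.012]])
ut=np.array([[620,478],[408,508],[552,103],[352,138]])/8+[220,170]-.5+.5/8
us=np.array([[333,40],[470,150],[58,248],[205,365]])/7+[220,170]-.5+.5/7
def T(p,P): return P@R.from_euler('z',p[2]).as_matrix().T+[p[0],p[1],0]
def fit(L):
    f=lambda p:np.concatenate([(proj(c,T(p,C))-u).ravel() for c,u in L]); o=least_squares(f,[.55,-.02,.1],loss='soft_l1'); return o.x,f(o.x).round(1)
for L in ([(t,ut)],[(s,us)],[(t,ut),(s,us)]):
    p,e=fit(L); print(p.round(4),np.degrees(p[2]).round(2),e)
np.save("comp.npy",p)
def circ(q):
    o=least_squares(lambda x:np.hypot(q[:,0]-x[0],q[:,1]-x[1])-x[2],[*q.mean(0)[:2],.03],loss='soft_l1',f_scale=.001); return o.x
for n,c in (("top",t),("scene",s)):
    P=pts(c,np.ones((384,512),bool))
    def sel(xy,rad,z0,z1): return P[(np.hypot(P[:,0]-xy[0],P[:,1]-xy[1])<rad)&(P[:,2]>z0)&(P[:,2]<z1)]
    for m,xy,rad,z0,z1 in (("stem",T(p,np.zeros((1,3)))[0],.02,.068,.082),("bezel",T(p,np.array([[0,.095,0]]))[0],.045,.055,.066),("bush",(.517,.322),.03,.05,.07)):
        q=sel(xy,rad,z0,z1); 
        print(n,m,len(q),q.mean(0).round(4) if len(q) else'', ((q.min(0)+q.max(0))/2).round(4) if len(q) else '',np.ptp(q,0).round(4) if len(q) else '')
    print("bench z",np.median(P[:,2]).round(4))
    mk,nd,hub=(([122,237],[130,285],[190,275]) if n=="top" else ([458,348],[497,320],[448,285]))
    o,sc=(([220,170],8) if n=="top" else ([220,170],7))
    for nm,uv,z in (("mark",mk,.0605),("ndl",nd,.062),("hub",hub,.063)):
        w=atz(c,[np.array(uv)/sc+o-.5+.5/sc],z)[0]; q=(w-T(p,np.array([[0,.095,0]]))[0])
        print(nm,w.round(4),np.hypot(*q[:2]).round(4),np.degrees(np.arctan2(q[1],q[0])).round(1))
# mat
for n,c in (("top",t),("scene",s)):
    h=cv2.cvtColor(c["pixels"],cv2.COLOR_RGB2HSV); m=(h[...,0]>8)&(h[...,0]<22)&(h[...,1]>60)&(h[...,2]>120)
    _,l,st,ce=cv2.connectedComponentsWithStats(m.astype(np.uint8)); i=1+st[1:,4].argmax()
    print(n,"mat",atz(c,[ce[i]],.005).round(4),st[i])
E
```

```text
[ 0.5588 -0.0267  0.2559] 14.66 [-0.2  0.2  0.3  0.3  0.1  0.  -0.2 -0.6]
[ 0.5613 -0.0208  0.2721] 15.59 [-0.4  0.3  1.  -0.4 -0.1 -0.1 -0.2  0.2]
[ 0.5596 -0.0242  0.2659] 15.23 [-0.7 -0.4 -0.2  0.  -1.  -0.4 -1.2 -0.9 -0.3 -0.8  0.9 -1.4 -0.2 -1.4
 -0.4 -1.2]
top stem 21 [ 0.5536 -0.026   0.0735] [ 0.554  -0.0258  0.0736] [0.0118 0.0116 0.011 ]
top bezel 360 [0.534  0.0664 0.0608] [0.5348 0.0673 0.0603] [0.0596 0.0586 0.0105]
top bush 71 [0.5151 0.3232 0.0576] [0.515  0.3238 0.0574] [0.0243 0.0258 0.0086]
bench z 0.0
mark [0.5467 0.0906 0.0605] 0.0261 62.5
ndl [0.5299 0.0857 0.062 ] 0.0189 104.6
hub [0.5354 0.0655 0.063 ] 0.0021 -69.8
scene stem 31 [ 0.5566 -0.0243  0.0728] [ 0.5558 -0.0251  0.0733] [0.0138 0.0141 0.0105]
scene bezel 429 [0.5379 0.0696 0.0605] [0.5371 0.0676 0.0606] [0.059  0.0607 0.0104]
scene bush 138 [0.5172 0.3251 0.0577] [0.5158 0.3244 0.0566] [0.0268 0.0252 0.0122]
bench z -0.0004
mark [0.5465 0.09   0.0605] 0.0255 62.3
ndl [0.53   0.0875 0.062 ] 0.0207 103.2
hub [0.5367 0.0677 0.063 ] 0.0021 7.4
top mat [[1.0498 0.3937 0.005 ]] [ 100    6  116   70 5405]
scene mat [[ 0.6267 -1.1118  0.005 ]] [   0    0  255   85 9253]
```

```bash
cat >> h.py <<'E'
def T(P,p=(.5596,-.0242,np.radians(15.2))): return np.atleast_2d(P)@R.from_euler('z',p[2]).as_matrix().T+[p[0],p[1],0]
def go(frm,to):
    """poses x,y,z,yaw -> jog numbers"""
    y=np.radians(frm[3]); d=np.subtract(to,frm)
    M=np.array([[np.cos(y),np.sin(y),0],[np.sin(y),-np.cos(y),0],[0,0,-1]])
    return (M@d[:3]/.5).round(4).tolist(), round(-d[3]/360,4)
def dark(c,thr=110):
    """dark blobs on the dial face, world xy"""
    o=T([0,.095,.0605])[0]; u0=proj(c,[o])[0]
    g=c["pixels"].max(2).astype(float); out=[]
    v,u=np.mgrid[:384,:512]; W=atz(c,np.c_[u.ravel(),v.ravel()],.0605)-o
    rr=np.hypot(W[:,0],W[:,1]); a=np.degrees(np.arctan2(W[:,1],W[:,0])); w=np.clip(190-g.ravel(),0,None)
    for lo,hi,n in ((.0,.0195,"needle"),(.0205,.0295,"mark")):
        k=(rr>lo)&(rr<hi)&(w>20); out.append((n,[(int(b),int(w[k&(a>=b)&(a<b+10)].sum())) for b in range(-180,180,10) if w[k&(a>=b)&(a<b+10)].sum()>0]))
    return W,rr,a,w,out
E
python3 - <<'E'
from h import *
for n in("top","scene"):
    c=np.load(n+"0.npy",allow_pickle=True).item(); P=pts(c,np.ones((384,512),bool))
    L=(P-[.5596,-.0242,0])@R.from_euler('z',15.2,degrees=True).as_matrix()
    for nm,x0,x1,y0,y1 in(("stop",.034,.055,-.015,.012),("anvil",-.03,.03,-.04,-.018),("plunger",-.02,.017,.016,.03)):
        q=L[(L[:,0]>x0)&(L[:,0]<x1)&(L[:,1]>y0)&(L[:,1]<y1)]; print(n,nm,np.percentile(q[:,2],[5,50,90,98]).round(4))
    q=L[(L[:,2]>.028)&(L[:,2]<.06)&(L[:,0]>.02)&(L[:,0]<.08)&(abs(L[:,1])<.016)]; print("stop xyrange",q.min(0).round(3),q.max(0).round(3))
    W,rr,a,w,o=dark(c); print(o)
s=[.24,-.631,.227,-159.21]
print(go(s,[.5355,.0675,.13,-95]))
E
```

```text
top stop [0.03   0.0377 0.0406 0.0418]
top anvil [0.0334 0.0363 0.0389 0.0396]
top plunger [0.0103 0.0262 0.0345 0.0369]
stop xyrange [ 0.021 -0.016  0.028] [0.061 0.013 0.043]
[('needle', [(-150, 73), (-120, 24), (-80, 100), (-50, 105), (-20, 32), (70, 86), (80, 61), (90, 21), (100, 142)]), ('mark', [(50, 55), (60, 211), (120, 32)])]
scene stop [0.0108 0.0357 0.0389 0.0402]
scene anvil [0.033  0.0357 0.0377 0.0395]
scene plunger [0.0101 0.0235 0.0344 0.0361]
stop xyrange [ 0.022 -0.016  0.028] [0.065 0.014 0.041]
[('needle', [(-170, 63), (-150, 44), (-120, 91), (-110, 158), (-90, 104), (-80, 74), (-60, 129), (-10, 147), (30, 172), (90, 115), (100, 507), (110, 204)]), ('mark', [(-150, 23), (-120, 21), (-110, 28), (-100, 43), (-90, 65), (-30, 26), (0, 21), (60, 366)])]
([-1.0484, 1.0963, 0.194], np.float64(-0.1784))
```

jog_arm(
  travel=[
    [-0.08, 0.084, 0.012],
    [-0.16, 0.168, 0.024],
    [-0.24, 0.252, 0.036],
    [-0.32, 0.336, 0.048],
    [-0.4, 0.42, 0.06],
    [-0.48, 0.504, 0.072],
    [-0.56, 0.588, 0.084],
    [-0.64, 0.672, 0.096],
    [-0.72, 0.756, 0.108],
    [-0.8, 0.84, 0.12],
  ],
  dr=[
    [0, 0, -0.018],
    [0, 0, -0.036],
    [0, 0, -0.054],
    [0, 0, -0.072],
    [0, 0, -0.09],
    [0, 0, -0.108],
    [0, 0, -0.126],
    [0, 0, -0.144],
    [0, 0, -0.162],
    [0, 0, -0.178],
  ],
  claw=[1, 1, 1, 1, 1, 1, 1, 1, 1, 1],
)

```text
time_s: 4.75
tcp_pos: [0.4651, -0.0945, 0.1669]
eef_rot: [-179.9, 0.0, -94.9]
contact_force: [1.5, -0.0, 0.2]
gripper_width: 0.0877
gripper_force: 0.0
```

```bash
python3 - <<'E'
from h import *
s=r.get_state(); print(s["tcp_pos"],s["eef_rot"],s["joints"],s["time_s"])
a=[*s["tcp_pos"],s["eef_rot"][2]]; print(go(a,[.5355,.0675,.032,-95]))
E
```

```text
[ 0.46508099 -0.09450437  0.16690912] [-1.79927673e+02  1.16332886e-02 -9.49109522e+01] [ 1.23602985e+01  4.34555234e+00 -2.88404368e+01  1.23949708e-02
 -5.67414922e+01 -1.72780491e+01] 4.75
([-0.3349, -0.1126, 0.2698], np.float64(0.0002))
```

jog_arm(
  travel=[
    [-0.085, -0.028, 0.03],
    [-0.17, -0.056, 0.06],
    [-0.255, -0.084, 0.09],
    [-0.32, -0.105, 0.12],
    [-0.339, -0.111, 0.14],
    [-0.339, -0.111, 0.18],
    [-0.339, -0.111, 0.22],
    [-0.339, -0.111, 0.25],
    [-0.339, -0.111, 0.27],
    [-0.339, -0.111, 0.27],
  ],
  dr=[
    [0, 0, 0],
    [0, 0, 0],
    [0, 0, 0],
    [0, 0, 0],
    [0, 0, 0],
    [0, 0, 0],
    [0, 0, 0],
    [0, 0, 0],
    [0, 0, 0],
    [0, 0, 0],
  ],
  claw=[1, 1, 1, 1, 1, 1, 1, 1, 1, 1],
)

```text
time_s: 6.0
tcp_pos: [0.5346, 0.067, 0.0311]
eef_rot: [179.9, -0.0, -95.2]
contact_force: [0.9, 0.1, 0.0]
gripper_width: 0.0874
gripper_force: 0.0
```

jog_arm(
  travel=[
    [0, 0, 0],
    [0, 0, 0],
    [0, 0, 0],
    [0, 0, 0],
    [0, 0, 0],
    [0, 0, 0],
    [0, 0, 0],
    [0, 0, 0],
    [0, 0, 0],
    [0, 0, 0],
  ],
  dr=[
    [0, 0, 0],
    [0, 0, 0],
    [0, 0, 0],
    [0, 0, 0],
    [0, 0, 0],
    [0, 0, 0],
    [0, 0, 0],
    [0, 0, 0],
    [0, 0, 0],
    [0, 0, 0],
  ],
  claw=[0.76, 0.72, 0.68, 0.66, 0.66, 0.64, 0.64, 0.62, 0.62, 0.62],
  newtons=12,
)

```text
time_s: 7.25
tcp_pos: [0.5346, 0.0675, 0.0318]
eef_rot: [180.0, -0.0, -95.1]
contact_force: [-3.9, 2.2, 5.6]
gripper_width: 0.0596
gripper_force: 12.0
```

jog_arm(
  travel=[
    [0, 0.002, 0],
    [0, 0.002, 0],
    [0, 0.002, 0],
    [0, 0.002, 0],
    [0, 0.002, 0],
    [0, 0.002, 0],
    [0, 0.002, 0],
    [0, 0.002, 0],
    [0, 0.002, 0],
    [0, 0.002, 0],
  ],
  dr=[
    [0, 0, -0.012],
    [0, 0, -0.028],
    [0, 0, -0.044],
    [0, 0, -0.06],
    [0, 0, -0.076],
    [0, 0, -0.092],
    [0, 0, -0.106],
    [0, 0, -0.114],
    [0, 0, -0.114],
    [0, 0, -0.114],
  ],
  claw=[0.62, 0.62, 0.62, 0.62, 0.62, 0.62, 0.62, 0.62, 0.62, 0.62],
  newtons=12,
)

```text
time_s: 8.5
tcp_pos: [0.5339, 0.0673, 0.0318]
eef_rot: [180.0, -0.0, -54.2]
contact_force: [-2.8, -1.8, 5.1]
gripper_width: 0.0595
gripper_force: 12.0
```

```bash
python3 - <<'E'
from h import *
s=r.get_state(); print(s["tcp_pos"],s["eef_rot"],s["joints"],s["contact_force"],s["moment"],s["gripper_width"])
im=[]
for n,(u,v) in(("top",(242,205)),("scene",(283,214))):
    c=r.capture(n); im.append(cv2.resize(c["pixels"][v-24:v+24,u-24:u+24,::-1],(390,390),interpolation=cv2.INTER_CUBIC)); print(dark(c)[4])
cv2.imwrite("pics/d.png",np.hstack(im))
E
```

```text
[0.53391333 0.06730951 0.0317595 ] [ 1.79990951e+02 -1.53752608e-02 -5.41554658e+01] [ 2.80777265e+01  1.98635456e+01 -3.00833999e+01  2.55707729e-02
 -4.00599451e+01  7.74723432e+00] [-2.76625328 -1.79676373  5.12399578] [-0.4680912   0.90862514  0.0449788 ] 0.05948022589234951
[('needle', [(-170, 489), (-160, 190), (-150, 445), (-140, 392), (-130, 192), (-120, 655), (-110, 455), (-100, 658), (-90, 394), (-80, 657), (-70, 527), (-60, 394), (-50, 658), (-40, 655), (-30, 525), (-20, 555), (-10, 362), (0, 212), (10, 301), (20, 287), (30, 399), (40, 367), (50, 484), (60, 650), (70, 524), (80, 655), (90, 523), (100, 524), (110, 522), (120, 523), (130, 522), (140, 782), (150, 512), (160, 486), (170, 391)]), ('mark', [(-180, 177), (-170, 142), (-160, 467), (-150, 368), (-140, 440), (-130, 238), (-120, 244), (-100, 193), (-90, 817), (-80, 663), (-70, 661), (-60, 658), (-50, 658), (-40, 658), (-30, 228), (-20, 121), (-10, 474), (0, 468), (10, 461), (20, 517), (30, 575), (40, 240), (60, 432), (70, 646), (80, 653), (90, 648), (100, 780), (110, 642), (120, 562), (130, 446), (140, 386), (150, 64
[... 214 characters left out ...]
4), (-40, 544), (-30, 541), (-20, 540), (-10, 540), (0, 539), (10, 326), (20, 647), (30, 542), (40, 539), (50, 644), (60, 438), (70, 438), (80, 668), (90, 550), (100, 644), (110, 637), (120, 663), (130, 634), (140, 664), (150, 548), (160, 611), (170, 446)]), ('mark', [(-180, 488), (-170, 624), (-160, 396), (-150, 269), (-140, 211), (-130, 303), (-120, 170), (-110, 286), (-100, 202), (-90, 185), (-80, 396), (-70, 559), (-60, 660), (-50, 657), (-40, 650), (-30, 650), (-20, 539), (-10, 763), (0, 650), (10, 646), (20, 650), (30, 751), (40, 547), (50, 671), (60, 650), (70, 534), (80, 742), (90, 648), (100, 733), (110, 787), (120, 611), (130, 752), (140, 549), (150, 375), (160, 509), (170, 618)])]
```

View pics/d.png

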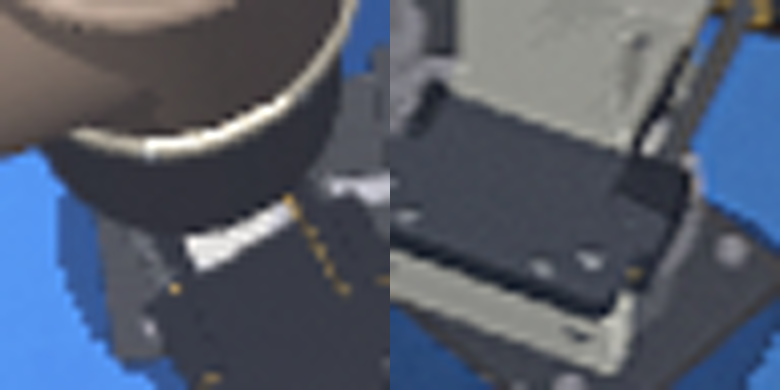

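jog_arm(
  travel=[
    [0, 0, 0],
    [0, 0, 0],
    [0, 0, 0],
    [0, 0, -0.08],
    [0, 0, -0.18],
    [0.02, 0.02, -0.24],
    [0.1, 0.088, -0.24],
    [0.18, 0.16, -0.24],
    [0.26, 0.23, -0.24],
    [0.3, 0.266, -0.24],
  ],
  dr=[
    [0, 0, 0],
    [0, 0, 0],
    [0, 0, 0],
    [0, 0, 0],
    [0, 0, 0],
    [0, 0, 0.01],
    [0, 0, 0.02],
    [0, 0, 0.035],
    [0, 0, 0.05],
    [0, 0, 0.0572],
  ],
  claw=[0.8, 1, 1, 1, 1, 1, 0.8, 0.6, 0.5, 0.5],
)

```text
time_s: 9.85
tcp_pos: [0.5135, -0.1341, 0.1515]
eef_rot: [180.0, 0.0, -74.9]
contact_force: [-0.9, -0.3, -0.0]
gripper_width: 0.0528
gripper_force: 0.0
```

```bash
python3 - <<'E'
from h import *
s=r.get_state(); print(s["tcp_pos"],s["eef_rot"],s["time_s"])
im=[]
for n,(u,v) in(("top",(242,205)),("scene",(283,214))):
    c=r.capture(n); np.save(n+"1.npy",c,allow_pickle=True); im.append(cv2.resize(c["pixels"][v-16:v+16,u-16:u+16,::-1],(390,390),interpolation=cv2.INTER_CUBIC)); print(dark(c)[4])
cv2.imwrite("pics/e.png",np.hstack(im))
E
```

```text
[ 0.51350758 -0.13409991  0.15152264] [ 1.79998328e+02  1.26380952e-03 -7.49177747e+01] 9.85
[('needle', [(-180, 224), (-170, 445), (-160, 300), (-150, 374), (-140, 376), (-130, 151), (-120, 449), (-110, 302), (-100, 379), (-90, 224), (-80, 375), (-70, 300), (-60, 224), (-50, 371), (-40, 372), (-30, 295), (-20, 365), (-10, 293), (0, 219), (10, 286), (20, 357), (30, 286), (40, 283), (50, 283), (60, 350), (70, 283), (80, 351), (90, 280), (100, 280), (110, 281), (120, 284), (130, 285), (140, 431), (150, 291), (160, 293), (170, 368)]), ('mark', [(-180, 454), (-170, 231), (-160, 466), (-150, 388), (-140, 391), (-130, 312), (-120, 466), (-110, 391), (-100, 318), (-90, 563), (-80, 404), (-70, 394), (-60, 389), (-50, 381), (-40, 454), (-30, 372), (-20, 369), (-10, 435), (0, 359), (10, 426), (20, 349), (30, 343), (40, 274), (50, 270), (60, 399), (70, 331), (80, 334), (90, 334), (100, 411), (110, 343), (120, 348), (130, 350), (140, 284), (150, 428), (160, 291), (170, 368)])]
[('needle', [(-170, 57), (-150, 41), (-120, 87), (-110, 154), (-90, 101), (-80, 69), (-60, 126), (-10, 147), (30, 171), (90, 111), (100, 479), (110, 198)]), ('mark', [(-100, 27), (-90, 37), (-80, 29), (-50, 41), (90, 84), (100, 406)])]
```

View pics/e.png

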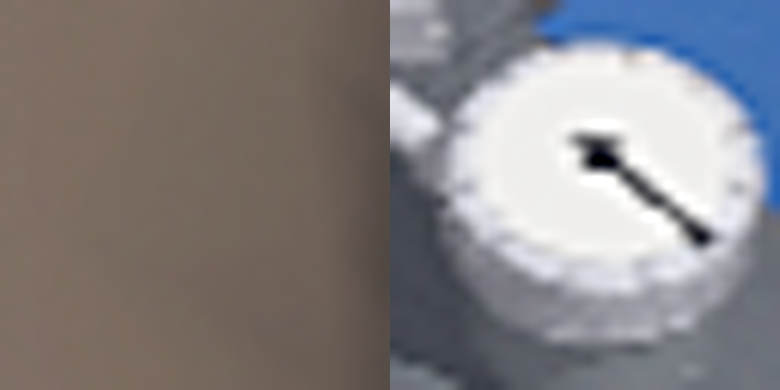

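```bash
python3 - <<'E'
from h import *
for f in("top0","scene0","scene1"):
    c=np.load(f+".npy",allow_pickle=True).item(); g=c["pixels"].max(2).astype(float)
    # centre of ring face by depth-independent: white face blob
    v,u=np.mgrid[:384,:512]; uv=np.c_[u.ravel(),v.ravel()]
    P0=atz(c,uv,.06); P=P0-[.5355,.0675,0]; w=np.clip(200-g.ravel(),0,None)
    def cen(z,lo,hi,a0,a1):
        Q=atz(c,uv,z)[:,:2]-[.5355,.0675]; rr=np.hypot(*Q.T); a=np.degrees(np.arctan2(Q[:,1],Q[:,0])); k=(rr>lo)&(rr<hi)&(a>a0)&(a<a1)
        return (Q[k]*w[k,None]).sum(0)/w[k].sum(), w[k].sum()
    ma=(50,80) if f.endswith("0") else (88,122)
    hub,_=cen(.063,0,.006,-180,180); nd,wn=cen(.062,.009,.0185 if f.endswith("1") else .021,85,125); mk,wm=cen(.0605,.021,.030,*ma)
    ang=lambda q:np.degrees(np.arctan2(q[1],q[0])).round(1)
    print(f,"hub",(hub*1e3).round(1),"nd",(nd*1e3).round(1),ang(nd),ang(nd-hub),"mk",(mk*1e3).round(1),ang(mk),ang(mk-hub),ang(mk-nd),wn,wm)
E
```

```text
top0 hub [-0.8 -1. ] nd [-4.  13.9] 106.3 102.5 mk [11.1 22.1] 63.4 62.9 28.5 216.0 319.0
scene0 hub [0.6 0.1] nd [-3.3 14.1] 103.2 105.4 mk [11.5 22.9] 63.5 64.5 31.0 576.0 471.0
scene1 hub [0.6 0.1] nd [-3.  12.8] 103.0 105.5 mk [-6.5 24. ] 105.1 106.4 107.4 422.0 553.0
```

jog_arm(
  travel=[
    [-0.06, -0.044, 0],
    [-0.14, -0.1, 0],
    [-0.188, -0.137, 0],
    [-0.188, -0.137, 0.03],
    [-0.188, -0.137, 0.09],
    [-0.188, -0.137, 0.15],
    [-0.188, -0.137, 0.19],
    [-0.188, -0.137, 0.21],
    [-0.188, -0.137, 0.21],
    [-0.188, -0.137, 0.21],
  ],
  dr=[
    [0, 0, 0],
    [0, 0, 0],
    [0, 0, 0],
    [0, 0, 0],
    [0, 0, 0],
    [0, 0, 0],
    [0, 0, 0],
    [0, 0, 0],
    [0, 0, 0],
    [0, 0, 0],
  ],
  claw=[0.5, 0.5, 0.5, 0.5, 0.5, 0.5, 0.5, 0.5, 0.5, 0.5],
)

```text
time_s: 11.2
tcp_pos: [0.5559, -0.0232, 0.0473]
eef_rot: [-179.9, -0.0, -74.7]
contact_force: [-0.1, 0.9, -0.2]
gripper_width: 0.0438
gripper_force: 0.0
```

jog_arm(
  travel=[
    [0, 0, 0],
    [0, 0, 0],
    [0, 0, 0],
    [0, 0, 0],
    [0, 0, 0],
    [0, 0, 0],
    [0, 0, 0],
    [0, 0, 0],
    [0, 0, 0],
    [0, 0, 0],
  ],
  dr=[
    [0, 0, 0],
    [0, 0, 0],
    [0, 0, 0],
    [0, 0, 0],
    [0, 0, 0],
    [0, 0, 0],
    [0, 0, 0],
    [0, 0, 0],
    [0, 0, 0],
    [0, 0, 0],
  ],
  claw=[0.4, 0.3, 0.25, 0.22, 0.2, 0.18, 0.17, 0.15, 0.12, 0.1],
  newtons=5,
)

```text
time_s: 12.45
tcp_pos: [0.5546, -0.0235, 0.0464]
eef_rot: [179.9, 0.0, -74.7]
contact_force: [-4.8, -0.9, 4.0]
gripper_width: 0.0139
gripper_force: 5.1
```

jog_arm(
  travel=[
    [0, 0, 0],
    [0, 0, 0],
    [0, 0.006, 0],
    [0, 0.014, 0],
    [0, 0.022, 0],
    [0, 0.032, 0],
    [0, 0.042, 0],
    [0, 0.052, 0],
    [0, 0.062, 0],
    [0, 0.072, 0],
  ],
  dr=[
    [0, 0, 0],
    [0, 0, 0],
    [0, 0, 0],
    [0, 0, 0],
    [0, 0, 0],
    [0, 0, 0],
    [0, 0, 0],
    [0, 0, 0],
    [0, 0, 0],
    [0, 0, 0],
  ],
  claw=[0.1, 0.1, 0.1, 0.1, 0.1, 0.1, 0.1, 0.1, 0.1, 0.1],
  newtons=30,
)

```text
time_s: 13.7
tcp_pos: [0.5199, -0.033, 0.0464]
eef_rot: [180.0, 0.0, -74.7]
contact_force: [0.5, -0.0, -2.8]
gripper_width: 0.0132
gripper_force: 30.0
```

jog_arm(
  travel=[
    [0, 0.01, 0],
    [0, 0.02, 0],
    [0, 0.034, 0],
    [0, 0.048, -0.002],
    [0, 0.06, -0.02],
    [0, 0.06, -0.07],
    [0, 0.06, -0.14],
    [0, 0.06, -0.2],
    [0, 0.06, -0.22],
    [0, 0.06, -0.22],
  ],
  dr=[
    [0, 0, 0],
    [0, 0, 0],
    [0, 0, 0],
    [0, 0, 0],
    [0, 0, 0],
    [0, 0, 0],
    [0, 0, 0],
    [0, 0, 0],
    [0, 0, 0],
    [0, 0, 0],
  ],
  claw=[0.1, 0.1, 0.1, 0.1, 0.1, 0.1, 0.1, 0.1, 0.1, 0.1],
)

```text
time_s: 14.95
tcp_pos: [0.4917, -0.0405, 0.1569]
eef_rot: [-179.9, 0.0, -74.7]
contact_force: [-0.6, -0.5, -1.5]
gripper_width: 0.0133
gripper_force: 30.0
```

```bash
python3 - <<'E'
from h import *
s=r.get_state(); a=[*s["tcp_pos"],s["eef_rot"][2]]; print(a,s["time_s"],s["contact_force"],s["gripper_width"])
c=r.capture("scene"); cv2.imwrite("pics/f.png",cv2.resize(c["pixels"][110:260,190:390,::-1],None,fx=3.5,fy=3.5,interpolation=cv2.INTER_CUBIC))
m=r.regions_of("mat","scene"); print([(x["conf"],x["extent"]) for x in m[:1]])
s0=np.load("scene0.npy",allow_pickle=True).item(); t0=np.load("top0.npy",allow_pickle=True).item()
for c,q in((s0,None),(t0,[[655,305],[757,313],[755,415],[651,406]])):
    if q: print(atz(c,np.array(q)/3+[135,110]-.33,.005).round(4),atz(c,np.array(q)/3+[135,110]-.33,.005).mean(0))
    else: print(pts(s0,m[0]["pixels"]).mean(0) if m else '')
E
```

```text
[np.float64(0.49169063211929326), np.float64(-0.04054269477680352), np.float64(0.15693290366369367), np.float64(-74.68778318033314)] 14.95 [-0.55477096 -0.54090501 -1.53732241] 0.01334513269415344
[(0.88, [200.8, 118.5, 245.1, 151.7])]
[ 0.51912137 -0.2973423   0.00505011]
[[ 0.5587 -0.2503  0.005 ]
 [ 0.5612 -0.3495  0.005 ]
 [ 0.4626 -0.3503  0.005 ]
 [ 0.461  -0.2512  0.005 ]] [ 0.51088012 -0.30035223  0.005     ]
```

View pics/f.png

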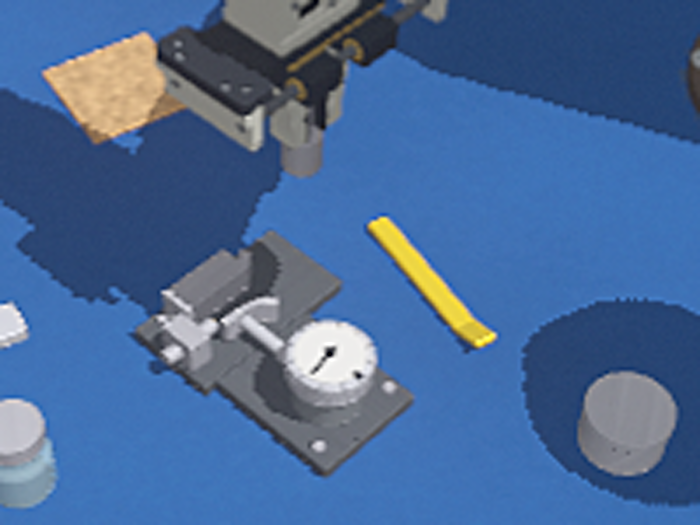

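jog_arm(
  travel=[
    [0.06, 0.01, 0],
    [0.16, 0.03, 0],
    [0.27, 0.052, 0],
    [0.37, 0.072, 0],
    [0.46, 0.09, 0],
    [0.51, 0.1, 0.03],
    [0.51, 0.1, 0.1],
    [0.51, 0.1, 0.17],
    [0.51, 0.1, 0.21],
    [0.51, 0.1, 0.224],
  ],
  dr=[
    [0, 0, 0],
    [0, 0, 0],
    [0, 0, 0],
    [0, 0, 0],
    [0, 0, 0],
    [0, 0, 0],
    [0, 0, 0],
    [0, 0, 0],
    [0, 0, 0],
    [0, 0, 0],
  ],
  claw=[0.1, 0.1, 0.1, 0.1, 0.1, 0.1, 0.1, 0.1, 0.1, 0.1],
)

```text
time_s: 16.3
tcp_pos: [0.509, -0.2994, 0.0417]
eef_rot: [179.8, 0.1, -74.7]
contact_force: [-0.4, -0.3, -2.1]
gripper_width: 0.0129
gripper_force: 30.0
```

jog_arm(
  travel=[
    [0, 0, 0],
    [0, 0, 0.003],
    [0, 0, 0.006],
    [0, 0, 0.008],
    [0, 0, 0.01],
    [0, 0, 0.011],
    [0, 0, 0.012],
    [0, 0, 0.012],
    [0, 0, 0.012],
    [0, 0, 0.012],
  ],
  dr=[
    [0, 0, 0],
    [0, 0, 0],
    [0, 0, 0],
    [0, 0, 0],
    [0, 0, 0],
    [0, 0, 0],
    [0, 0, 0],
    [0, 0, 0],
    [0, 0, 0],
    [0, 0, 0],
  ],
  claw=[0.1, 0.1, 0.1, 0.1, 0.1, 0.1, 0.1, 0.1, 0.1, 0.1],
)

```text
time_s: 17.55
tcp_pos: [0.5109, -0.2999, 0.0392]
eef_rot: [-180.0, -0.0, -74.7]
contact_force: [-1.3, 1.2, 6.5]
gripper_width: 0.0131
gripper_force: 30.0
```

jog_arm(
  travel=[
    [0, 0, 0],
    [0, 0, 0],
    [0, 0, 0],
    [0, 0, -0.04],
    [0, 0, -0.12],
    [0, 0, -0.2],
    [-0.05, -0.014, -0.24],
    [-0.15, -0.042, -0.24],
    [-0.26, -0.073, -0.24],
    [-0.37, -0.104, -0.24],
  ],
  dr=[
    [0, 0, 0],
    [0, 0, 0],
    [0, 0, 0],
    [0, 0, 0],
    [0, 0, 0],
    [0, 0, 0],
    [0, 0, 0],
    [0, 0, 0],
    [0, 0, 0],
    [0, 0, 0],
  ],
  claw=[0.3, 0.45, 0.45, 0.45, 0.45, 0.45, 0.5, 0.55, 0.55, 0.55],
)

```text
time_s: 18.8
tcp_pos: [0.512, -0.1061, 0.1587]
eef_rot: [-180.0, -0.0, -74.7]
contact_force: [1.8, 0.8, 0.5]
gripper_width: 0.0484
gripper_force: 0.0
```

jog_arm(
  travel=[
    [-0.11, -0.031, 0],
    [-0.22, -0.062, 0],
    [-0.33, -0.093, 0],
    [-0.44, -0.124, 0],
    [-0.55, -0.155, 0],
    [-0.66, -0.186, 0],
    [-0.75, -0.211, 0],
    [-0.8, -0.225, 0],
    [-0.83, -0.234, 0],
    [-0.83, -0.234, 0],
  ],
  dr=[
    [0, 0, 0],
    [0, 0, 0],
    [0, 0, 0],
    [0, 0, 0],
    [0, 0, 0],
    [0, 0, 0],
    [0, 0, 0],
    [0, 0, 0],
    [0, 0, 0],
    [0, 0, 0],
  ],
  claw=[0.55, 0.55, 0.55, 0.55, 0.55, 0.55, 0.55, 0.55, 0.55, 0.55],
)

```text
time_s: 20.05
tcp_pos: [0.5154, 0.3236, 0.1583]
eef_rot: [180.0, -0.0, -74.7]
contact_force: [0.7, -0.9, 0.4]
gripper_width: 0.0482
gripper_force: 0.0
```

```bash
python3 - <<'E'
from h import *
s=r.get_state(); a=[*s["tcp_pos"],s["eef_rot"][2]]; print(np.round(a,4),s["time_s"],s["contact_force"],s["gripper_width"])
print(go(a,[.5154,.3241,.035,a[3]]))
for n in("top","scene"):
    c=r.capture(n); P=pts(c,np.ones((384,512),bool)); q=P[(np.hypot(P[:,0]-.511,P[:,1]+.3)<.045)&(P[:,2]>.015)]
    for lo,hi in((.03,.045),(.06,.075)):
        k=q[(q[:,2]>lo)&(q[:,2]<hi)]; print(n,len(k),k.mean(0).round(4) if len(k) else '')
E
```

```text
[  0.5154   0.3236   0.1583 -74.6691] 20.05 [ 0.66794579 -0.87283881  0.40124073] 0.04823302118601347
([-0.001, -0.0004, 0.2466], np.float64(-0.0))
top 53 [ 0.5089 -0.2997  0.0363]
top 25 [ 0.5111 -0.3025  0.0671]
scene 51 [ 0.5134 -0.2959  0.036 ]
scene 23 [ 0.5122 -0.2988  0.0656]
```

jog_arm(
  travel=[
    [-0.001, 0, 0.05],
    [-0.001, 0, 0.12],
    [-0.001, 0, 0.18],
    [-0.001, 0, 0.22],
    [-0.001, 0, 0.242],
    [-0.001, 0, 0.248],
    [-0.001, 0, 0.248],
    [-0.001, 0, 0.248],
    [-0.001, 0, 0.248],
    [-0.001, 0, 0.248],
  ],
  dr=[
    [0, 0, 0],
    [0, 0, 0],
    [0, 0, 0],
    [0, 0, 0],
    [0, 0, 0],
    [0, 0, 0],
    [0, 0, 0],
    [0, 0, 0],
    [0, 0, 0],
    [0, 0, 0],
  ],
  claw=[0.55, 0.55, 0.55, 0.55, 0.55, 0.55, 0.55, 0.55, 0.45, 0.38],
  newtons=5,
)

```text
time_s: 21.4
tcp_pos: [0.5153, 0.3242, 0.0349]
eef_rot: [-180.0, 0.0, -74.7]
contact_force: [-0.4, 0.6, -0.4]
gripper_width: 0.036
gripper_force: 0.0
```

jog_arm(
  travel=[
    [0, 0, 0],
    [0, 0, 0],
    [0, 0, 0],
    [0, 0, 0],
    [0, 0, 0],
    [0, 0, 0],
    [0, 0, 0],
    [0, 0, 0],
    [0, 0, 0],
    [0, 0, 0],
  ],
  dr=[
    [0, 0, 0],
    [0, 0, 0],
    [0, 0, 0],
    [0, 0, 0],
    [0, 0, 0],
    [0, 0, 0],
    [0, 0, 0],
    [0, 0, 0],
    [0, 0, 0],
    [0, 0, 0],
  ],
  claw=[0.34, 0.31, 0.29, 0.27, 0.26, 0.25, 0.25, 0.25, 0.25, 0.25],
)

```text
time_s: 22.65
tcp_pos: [0.5152, 0.324, 0.0345]
eef_rot: [180.0, -0.0, -74.7]
contact_force: [-0.5, 0.0, 0.0]
gripper_width: 0.0258
gripper_force: 5.0
```

jog_arm(
  travel=[
    [0, 0, 0],
    [0, 0, 0],
    [0, 0, 0],
    [0, 0, 0],
    [0, 0, -0.01],
    [0, 0, -0.04],
    [0, 0, -0.09],
    [0, 0, -0.15],
    [0, 0, -0.18],
    [0, 0, -0.18],
  ],
  dr=[
    [0, 0, 0],
    [0, 0, 0],
    [0, 0, 0],
    [0, 0, 0],
    [0, 0, 0],
    [0, 0, 0],
    [0, 0, 0],
    [0, 0, 0],
    [0, 0, 0],
    [0, 0, 0],
  ],
  claw=[0.25, 0.25, 0.25, 0.25, 0.25, 0.25, 0.25, 0.25, 0.25, 0.25],
  newtons=35,
)

```text
time_s: 23.9
tcp_pos: [0.5157, 0.3246, 0.1261]
eef_rot: [-179.9, 0.1, -74.7]
contact_force: [0.9, 0.8, -1.9]
gripper_width: 0.0252
gripper_force: 35.0
```

```bash
python3 - <<'E'
from h import *
s=r.get_state(); a=[*s["tcp_pos"],s["eef_rot"][2]]; print(np.round(a,4),s["time_s"],s["contact_force"],s["moment"],s["gripper_width"])
for x in(-.062,-.036,0.): print(x,T([x,-.001,.05]).round(4),go(a,[*T([x,-.001,.05])[0],-74.8]))
c=r.capture("scene"); P=pts(c,np.ones((384,512),bool)); np.save("scene2.npy",c,allow_pickle=True)
q=P[(np.hypot(P[:,0]-a[0],P[:,1]-a[1])<.02)&(P[:,2]<a[2]-.005)&(P[:,2]>.03)]; print(len(q),q.min(0).round(4),q.max(0).round(4))
p=proj(c,[[a[0],a[1],a[2]-.01]])[0].astype(int); print(p)
cv2.imwrite("pics/g.png",cv2.resize(c["pixels"][p[1]-40:p[1]+40,p[0]-40:p[0]+40,::-1],(480,480),interpolation=cv2.INTER_CUBIC))
E
```

```text
[  0.5157   0.3246   0.1261 -74.6837] 23.9 [ 0.88541769  0.79117593 -1.94808668] [ 0.01547872  0.17008234 -0.05678303] 0.02524548683238912
-0.062 [[ 0.5    -0.0414  0.05  ]] ([0.6977, 0.2236, 0.1521], np.float64(0.0003))
-0.036 [[ 0.5251 -0.0346  0.05  ]] ([0.6978, 0.1716, 0.1521], np.float64(0.0003))
0.0 [[ 0.5599 -0.0252  0.05  ]] ([0.698, 0.0996, 0.1521], np.float64(0.0003))Traceback (most recent call last):
  File "<stdin>", line 5, in <module>
    return umr_minimum(a, axis, None, out, keepdims, initial, where)
ValueError: zero-size array to reduction operation minimum which has no identity
```

jog_arm(
  travel=[
    [0.05, 0.016, 0],
    [0.14, 0.045, 0],
    [0.24, 0.077, 0],
    [0.34, 0.109, 0],
    [0.44, 0.141, 0],
    [0.54, 0.173, 0],
    [0.63, 0.202, 0],
    [0.68, 0.219, 0],
    [0.697, 0.2236, 0.01],
    [0.697, 0.2236, 0.05],
  ],
  dr=[
    [0, 0, 0],
    [0, 0, 0],
    [0, 0, 0],
    [0, 0, 0],
    [0, 0, 0],
    [0, 0, 0],
    [0, 0, 0],
    [0, 0, 0],
    [0, 0, 0],
    [0, 0, 0.0003],
  ],
  claw=[0.25, 0.25, 0.25, 0.25, 0.25, 0.25, 0.25, 0.25, 0.25, 0.25],
)

```text
time_s: 25.2
tcp_pos: [0.4995, -0.0424, 0.0993]
eef_rot: [-179.9, 0.0, -74.9]
contact_force: [-0.0, -0.6, -1.6]
gripper_width: 0.0253
gripper_force: 35.0
```

jog_arm(
  travel=[
    [0, 0, 0.04],
    [0, 0, 0.07],
    [0, 0, 0.086],
    [0, 0, 0.096],
    [0, 0, 0.1],
    [0, 0, 0.102],
    [0, 0, 0.103],
    [0, 0, 0.103],
    [0, 0, 0.103],
    [0, 0, 0.103],
  ],
  dr=[
    [0, 0, 0],
    [0, 0, 0],
    [0, 0, 0],
    [0, 0, 0],
    [0, 0, 0],
    [0, 0, 0],
    [0, 0, 0],
    [0, 0, 0],
    [0, 0, 0],
    [0, 0, 0],
  ],
  claw=[0.25, 0.25, 0.25, 0.25, 0.25, 0.25, 0.25, 0.25, 0.25, 0.25],
)

```text
time_s: 26.45
tcp_pos: [0.4995, -0.0416, 0.0482]
eef_rot: [-180.0, -0.0, -74.8]
contact_force: [0.1, 0.0, -1.6]
gripper_width: 0.0254
gripper_force: 35.0
```

```bash
cat >> h.py <<'E'
def st():
    s=r.get_state(); Q=R.from_euler('z',-15.2,degrees=True).as_matrix()
    print("t",round(s["time_s"],2),"frame mm",(Q@(s["tcp_pos"]-[.5596,-.0242,0])*1e3).round(2),"F",(Q@s["contact_force"]).round(2),"M",(Q@s["moment"]).round(2),"rot",s["eef_rot"].round(2),"w",round(s["gripper_width"]*1e3,2))
E
python3 - <<'E'
from h import *
st()
c=r.capture("scene"); im=[cv2.resize(c["pixels"][155:230,225:300,::-1],(390,390),interpolation=cv2.INTER_CUBIC)]
c=r.capture("top"); im.append(cv2.resize(c["pixels"][180:240,240:300,::-1],(390,390),interpolation=cv2.INTER_CUBIC))
cv2.imwrite("pics/g.png",np.hstack(im))
E
```

```text
t 26.45 frame mm [-62.58  -1.08  48.15] F [ 0.08  0.   -1.64] M [0.03 0.08 0.01] rot [-179.99   -0.    -74.79] w 25.36
```

View pics/g.png

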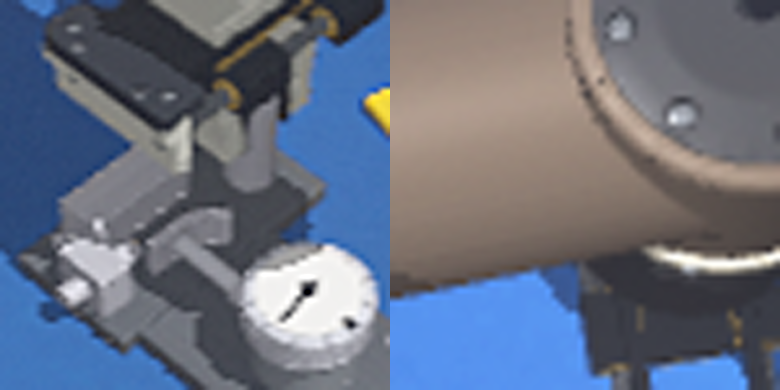

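jog_arm(
  travel=[
    [-0.002, 0, 0.001],
    [-0.003, 0, 0.002],
    [-0.003, 0, 0.003],
    [-0.003, 0, 0.003],
    [-0.003, -0.006, 0.003],
    [-0.003, -0.013, 0.003],
    [-0.003, -0.02, 0.003],
    [-0.003, -0.027, 0.003],
    [-0.003, -0.034, 0.003],
    [-0.003, -0.04, 0.003],
  ],
  dr=[
    [0, 0, 0],
    [0, 0, 0],
    [0, 0, 0],
    [0, 0, 0],
    [0, 0, 0],
    [0, 0, 0],
    [0, 0, 0],
    [0, 0, 0],
    [0, 0, 0],
    [0, 0, 0],
  ],
  claw=[0.25, 0.25, 0.25, 0.25, 0.25, 0.25, 0.25, 0.25, 0.25, 0.25],
)

```text
time_s: 27.8
tcp_pos: [0.5186, -0.0349, 0.0465]
eef_rot: [180.0, -0.0, -74.8]
contact_force: [0.5, -0.4, -1.8]
gripper_width: 0.0251
gripper_force: 35.0
```

```bash
python3 -c "
from h import *
st()"
```

```text
t 27.8 frame mm [-42.36   0.44  46.54] F [ 0.4  -0.52 -1.82] M [ 0.04  0.19 -0.01] rot [180.    -0.   -74.79] w 25.07
```

jog_arm(
  travel=[
    [0, -0.004, 0.001],
    [0, -0.008, 0.001],
    [0, -0.012, 0.001],
    [0, -0.016, 0.001],
    [0, -0.02, 0.001],
    [0, -0.024, 0.001],
    [0, -0.028, 0.001],
    [0, -0.031, 0.001],
    [0, -0.034, 0.001],
    [0, -0.036, 0.001],
  ],
  dr=[
    [0, 0, 0],
    [0, 0, 0],
    [0, 0, 0],
    [0, 0, 0],
    [0, 0, 0],
    [0, 0, 0],
    [0, 0, 0],
    [0, 0, 0],
    [0, 0, 0],
    [0, 0, 0],
  ],
  claw=[0.25, 0.25, 0.25, 0.25, 0.25, 0.25, 0.25, 0.25, 0.25, 0.25],
)

```text
time_s: 29.05
tcp_pos: [0.5348, -0.0308, 0.0465]
eef_rot: [179.9, -0.0, -74.8]
contact_force: [-4.8, -1.4, 8.0]
gripper_width: 0.0248
gripper_force: 35.0
```

```bash
python3 -c "
from h import *
st()"
```

```text
t 29.05 frame mm [-25.66   0.16  46.47] F [-4.99 -0.08  7.96] M [ 0.05  2.09 -0.04] rot [ 1.7989e+02 -2.0000e-02 -7.4790e+01] w 24.83
```

jog_arm(
  travel=[
    [0, -0.002, -0.001],
    [0, -0.006, -0.001],
    [0, -0.01, -0.001],
    [0, -0.014, -0.001],
    [0, -0.018, -0.001],
    [0, -0.022, -0.001],
    [0, -0.026, -0.001],
    [0, -0.029, -0.001],
    [0, -0.032, -0.001],
    [0, -0.034, -0.001],
  ],
  dr=[
    [0, 0, 0],
    [0, 0, 0],
    [0, 0, 0],
    [0, 0, 0],
    [0, 0, 0],
    [0, 0, 0],
    [0, 0, 0],
    [0, 0, 0],
    [0, 0, 0],
    [0, 0, 0],
  ],
  claw=[0.25, 0.25, 0.25, 0.25, 0.25, 0.25, 0.25, 0.25, 0.25, 0.25],
)

```text
time_s: 30.3
tcp_pos: [0.5513, -0.0267, 0.0465]
eef_rot: [179.9, -0.0, -74.8]
contact_force: [-3.3, -4.7, 3.9]
gripper_width: 0.0257
gripper_force: 35.0
```

```bash
python3 -c "
from h import *
st()"
```

```text
t 30.3 frame mm [-8.67 -0.27 46.54] F [-4.44 -3.69  3.85] M [-1.43  1.91  0.01] rot [ 1.7987e+02 -4.0000e-02 -7.4800e+01] w 25.73
```

jog_arm(
  travel=[
    [0.001, 0, 0],
    [0.0014, -0.001, 0],
    [0.0014, -0.002, 0],
    [0.0014, -0.004, 0],
    [0.0014, -0.005, 0],
    [0.0014, -0.006, 0],
    [0.0014, -0.007, 0],
    [0.0014, -0.008, 0],
    [0.0014, -0.009, 0],
    [0.0014, -0.01, 0],
  ],
  dr=[
    [0, 0, 0],
    [0, 0, 0],
    [0, 0, 0],
    [0, 0, 0],
    [0, 0, 0],
    [0, 0, 0],
    [0, 0, 0],
    [0, 0, 0],
    [0, 0, 0],
    [0, 0, 0],
  ],
  claw=[0.25, 0.25, 0.25, 0.25, 0.25, 0.25, 0.25, 0.25, 0.25, 0.25],
)

```text
time_s: 31.55
tcp_pos: [0.5562, -0.0259, 0.0465]
eef_rot: [179.9, -0.0, -74.8]
contact_force: [-4.6, -4.1, 4.3]
gripper_width: 0.0258
gripper_force: 35.0
```

```bash
python3 -c "
from h import *
st()"
```

```text
t 31.55 frame mm [-3.7  -0.75 46.52] F [-5.53 -2.77  4.3 ] M [-1.18  2.09  0.  ] rot [ 1.7988e+02 -3.0000e-02 -7.4800e+01] w 25.8
```

jog_arm(
  travel=[
    [0.0005, 0, 0],
    [0.001, -0.0007, 0],
    [0.001, -0.0014, 0],
    [0.001, -0.0021, 0],
    [0.001, -0.0028, 0],
    [0.001, -0.0035, 0],
    [0.001, -0.0042, 0],
    [0.001, -0.0049, 0],
    [0.001, -0.0056, 0],
    [0.001, -0.006, 0],
  ],
  dr=[
    [0, 0, 0],
    [0, 0, 0],
    [0, 0, 0],
    [0, 0, 0],
    [0, 0, 0],
    [0, 0, 0],
    [0, 0, 0],
    [0, 0, 0],
    [0, 0, 0],
    [0, 0, 0],
  ],
  claw=[0.25, 0.25, 0.25, 0.25, 0.25, 0.25, 0.25, 0.25, 0.25, 0.25],
)

```text
time_s: 32.8
tcp_pos: [0.5569, -0.026, 0.0465]
eef_rot: [179.6, -0.0, -74.8]
contact_force: [-11.8, -2.8, 13.3]
gripper_width: 0.0253
gripper_force: 35.1
```

```bash
python3 -c "
from h import *
st()"
```

```text
t 32.8 frame mm [-3.09 -1.04 46.51] F [-12.12   0.42  13.27] M [0.06 4.87 0.01] rot [ 1.7964e+02 -1.0000e-02 -7.4830e+01] w 25.27
```

jog_arm(
  travel=[
    [0, 0, -0.0005],
    [0, 0, -0.001],
    [0, 0, -0.0015],
    [0, 0, -0.002],
    [0, 0, -0.002],
    [0, 0, -0.002],
    [0, 0, -0.002],
    [0, 0, -0.002],
    [0, 0, -0.002],
    [0, 0, -0.002],
  ],
  dr=[
    [0, 0, 0],
    [0, 0, 0],
    [0, 0, 0],
    [0, 0, 0],
    [0, 0, 0],
    [0, 0, 0],
    [0, 0, 0],
    [0, 0, 0],
    [0, 0, 0],
    [0, 0, 0],
  ],
  claw=[0.25, 0.25, 0.25, 0.25, 0.25, 0.25, 0.25, 0.25, 0.25, 0.25],
)

```text
time_s: 34.05
tcp_pos: [0.5604, -0.0248, 0.0476]
eef_rot: [-180.0, -0.0, -74.8]
contact_force: [1.3, -2.7, -3.9]
gripper_width: 0.0254
gripper_force: 35.0
```

```bash
python3 -c "
from h import *
st()
s=r.get_state(); print(s['tcp_pos'])
c=r.capture('scene'); cv2.imwrite('pics/i.png',cv2.resize(c['pixels'][165:225,225:295,::-1],(700,600),interpolation=cv2.INTER_CUBIC))"
```

```text
t 34.05 frame mm [ 0.59 -0.76 47.61] F [ 0.56 -2.9  -3.93] M [-1.01  0.16  0.  ] rot [-179.98   -0.    -74.79] w 25.41
[ 0.56036419 -0.02477618  0.0476139 ]
```

View pics/i.png

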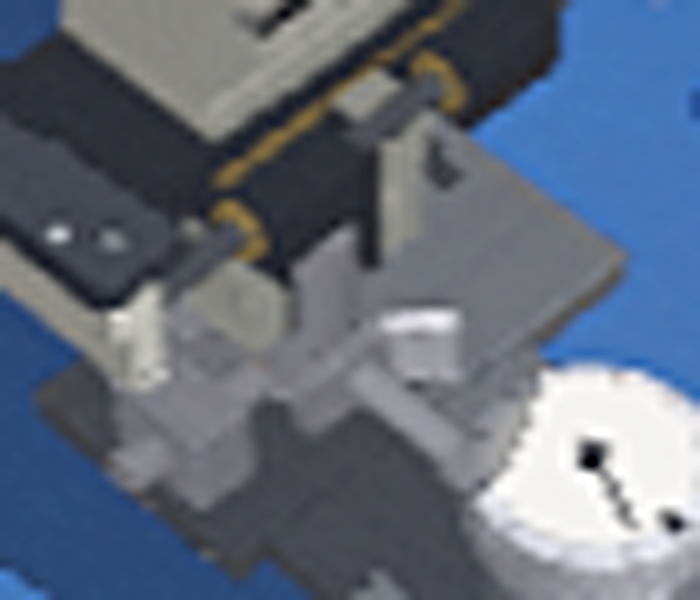

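jog_arm(
  travel=[
    [0, -0.0006, 0.0003],
    [0, -0.0012, 0.0005],
    [0, -0.0018, 0.0005],
    [0, -0.0024, 0.0005],
    [0, -0.003, 0.0005],
    [0, -0.0036, 0.0005],
    [0, -0.0042, 0.0005],
    [0, -0.0048, 0.0005],
    [0, -0.0054, 0.0005],
    [0, -0.006, 0.0005],
  ],
  dr=[
    [0, 0, 0],
    [0, 0, 0],
    [0, 0, 0],
    [0, 0, 0],
    [0, 0, 0],
    [0, 0, 0],
    [0, 0, 0],
    [0, 0, 0],
    [0, 0, 0],
    [0, 0, 0],
  ],
  claw=[0.25, 0.25, 0.25, 0.25, 0.25, 0.25, 0.25, 0.25, 0.25, 0.25],
)

```text
time_s: 35.35
tcp_pos: [0.5629, -0.0241, 0.0472]
eef_rot: [180.0, 0.0, -74.8]
contact_force: [-2.3, -4.0, -2.0]
gripper_width: 0.0252
gripper_force: 35.0
```

```bash
python3 -c "
from h import *
st()"
```

```text
t 35.35 frame mm [ 3.22 -0.77 47.21] F [-3.26 -3.28 -2.02] M [-1.17  1.26 -0.03] rot [179.98   0.   -74.8 ] w 25.19
```

jog_arm(
  travel=[
    [0, -0.0006, 0],
    [0, -0.0012, 0],
    [0, -0.0018, 0],
    [0, -0.0024, 0],
    [0, -0.003, 0],
    [0, -0.0036, 0],
    [0, -0.0042, 0],
    [0, -0.0048, 0],
    [0, -0.0054, 0],
    [0, -0.006, 0],
  ],
  dr=[
    [0, 0, 0],
    [0, 0, 0],
    [0, 0, 0],
    [0, 0, 0],
    [0, 0, 0],
    [0, 0, 0],
    [0, 0, 0],
    [0, 0, 0],
    [0, 0, 0],
    [0, 0, 0],
  ],
  claw=[0.25, 0.25, 0.25, 0.25, 0.25, 0.25, 0.25, 0.25, 0.25, 0.25],
)

```text
time_s: 36.6
tcp_pos: [0.5642, -0.0238, 0.0471]
eef_rot: [179.8, 0.0, -74.8]
contact_force: [-7.7, -4.5, 4.1]
gripper_width: 0.0257
gripper_force: 35.0
```

```bash
python3 -c "
from h import *
st()"
```

```text
t 36.6 frame mm [ 4.55 -0.86 47.14] F [-8.64 -2.31  4.09] M [-0.89  3.41  0.  ] rot [179.81   0.   -74.81] w 25.67
```

jog_arm(
  travel=[
    [0, 0, -0.0004],
    [0, 0, -0.0008],
    [0, 0, -0.0012],
    [0, 0, -0.0014],
    [0, 0, -0.0014],
    [0, 0, -0.0014],
    [0, 0, -0.0014],
    [0, 0, -0.0014],
    [0, 0, -0.0014],
    [0, 0, -0.0014],
  ],
  dr=[
    [0, 0, 0],
    [0, 0, 0],
    [0, 0, 0],
    [0, 0, 0],
    [0, 0, 0],
    [0, 0, 0],
    [0, 0, 0],
    [0, 0, 0],
    [0, 0, 0],
    [0, 0, 0],
  ],
  claw=[0.25, 0.25, 0.25, 0.25, 0.25, 0.25, 0.25, 0.25, 0.25, 0.25],
)

```text
time_s: 37.85
tcp_pos: [0.5642, -0.0238, 0.0473]
eef_rot: [179.8, 0.0, -74.8]
contact_force: [-4.5, -5.0, -2.3]
gripper_width: 0.0254
gripper_force: 35.0
```

```bash
python3 -c "
from h import *
st()"
```

```text
t 37.85 frame mm [ 4.53 -0.77 47.27] F [-5.65 -3.66 -2.3 ] M [-1.19  2.53  0.03] rot [ 1.7981e+02  2.0000e-02 -7.4830e+01] w 25.36
```

jog_arm(
  travel=[
    [0, -0.0004, 0],
    [0, -0.0008, 0],
    [0, -0.0012, 0],
    [0, -0.0016, 0],
    [0, -0.002, 0],
    [0, -0.0024, 0],
    [0, -0.0028, 0],
    [0, -0.0032, 0],
    [0, -0.0036, 0],
    [0, -0.004, 0],
  ],
  dr=[
    [0, 0, 0],
    [0, 0, 0],
    [0, 0, 0],
    [0, 0, 0],
    [0, 0, 0],
    [0, 0, 0],
    [0, 0, 0],
    [0, 0, 0],
    [0, 0, 0],
    [0, 0, 0],
  ],
  claw=[0.25, 0.25, 0.25, 0.25, 0.25, 0.25, 0.25, 0.25, 0.25, 0.25],
)

```text
time_s: 39.1
tcp_pos: [0.5644, -0.0238, 0.0472]
eef_rot: [179.6, 0.0, -74.8]
contact_force: [-10.5, -5.2, 3.3]
gripper_width: 0.0255
gripper_force: 35.0
```

```bash
python3 -c "
from h import *
st()"
```

```text
t 39.1 frame mm [ 4.74 -0.83 47.21] F [-11.5   -2.3    3.35] M [-0.81  4.56 -0.01] rot [ 1.7962e+02  2.0000e-02 -7.4840e+01] w 25.45
```

jog_arm(
  travel=[
    [0.0004, -0.0004, 0],
    [0.0008, -0.0008, 0],
    [0.0008, -0.0012, 0],
    [0.0008, -0.0014, 0],
    [0.0008, -0.0014, 0],
    [0.0008, 0, 0],
    [0.0008, 0.0015, 0],
    [0.0008, 0.003, 0],
    [0.0008, 0.0045, 0],
    [0.0008, 0.006, 0],
  ],
  dr=[
    [0, 0, 0],
    [0, 0, 0],
    [0, 0, 0],
    [0, 0, 0],
    [0, 0, 0],
    [0, 0, 0],
    [0, 0, 0],
    [0, 0, 0],
    [0, 0, 0],
    [0, 0, 0],
  ],
  claw=[0.25, 0.25, 0.25, 0.25, 0.25, 0.25, 0.25, 0.25, 0.25, 0.25],
)

```text
time_s: 40.35
tcp_pos: [0.5641, -0.024, 0.0473]
eef_rot: [179.9, 0.0, -74.8]
contact_force: [-3.4, -2.0, -5.9]
gripper_width: 0.0254
gripper_force: 35.0
```

```bash
python3 -c "
from h import *
st()"
```

```text
t 40.35 frame mm [ 4.44 -0.95 47.32] F [-3.86 -1.06 -5.89] M [-0.66  1.5  -0.06] rot [ 1.799e+02  3.000e-02 -7.482e+01] w 25.45
```

jog_arm(
  travel=[
    [0, 0.0008, 0.0004],
    [0, 0.0016, 0.0008],
    [0, 0.0018, 0.001],
    [0, 0.0018, 0.001],
    [0, 0.0018, 0.001],
    [0, 0.0018, 0.001],
    [0, 0.0018, 0.001],
    [0, 0.0018, 0.001],
    [0, 0.0018, 0.001],
    [0, 0.0018, 0.001],
  ],
  dr=[
    [0, 0, 0],
    [0, 0, 0],
    [0, 0, 0],
    [0, 0, 0],
    [0, 0, 0],
    [0, 0, 0],
    [0, 0, 0],
    [0, 0, 0],
    [0, 0, 0],
    [0, 0, 0],
  ],
  claw=[0.25, 0.25, 0.25, 0.25, 0.25, 0.25, 0.25, 0.25, 0.25, 0.25],
)

```text
time_s: 41.6
tcp_pos: [0.5641, -0.0242, 0.0474]
eef_rot: [180.0, 0.0, -74.8]
contact_force: [-2.8, -1.5, -6.6]
gripper_width: 0.0249
gripper_force: 35.0
```

```bash
python3 -c "
from h import *
st()"
```

```text
t 41.6 frame mm [ 4.33 -1.14 47.42] F [-3.08 -0.77 -6.61] M [ 0.02  1.72 -0.02] rot [179.98   0.   -74.8 ] w 24.95
```

jog_arm(
  travel=[
    [0, 0, 0.0005],
    [0, 0, 0.001],
    [0, 0, 0.0015],
    [0, 0, 0.002],
    [0, 0, 0.002],
    [0, 0, 0.002],
    [0, 0, 0.002],
    [0, 0, 0.002],
    [0, 0, 0.002],
    [0, 0, 0.002],
  ],
  dr=[
    [0, 0, 0],
    [0, 0, 0],
    [0, 0, 0],
    [0, 0, 0],
    [0, 0, 0],
    [0, 0, 0],
    [0, 0, 0],
    [0, 0, 0],
    [0, 0, 0],
    [0, 0, 0],
  ],
  claw=[0.25, 0.25, 0.25, 0.25, 0.25, 0.25, 0.25, 0.25, 0.25, 0.25],
)

```text
time_s: 42.85
tcp_pos: [0.5642, -0.0242, 0.0474]
eef_rot: [-180.0, -0.0, -74.8]
contact_force: [-7.0, -0.9, 2.1]
gripper_width: 0.0253
gripper_force: 35.0
```

```bash
python3 -c "
from h import *
st()"
```

```text
t 42.85 frame mm [ 4.45 -1.2  47.36] F [-7.01  0.97  2.05] M [ 0.51  2.9  -0.03] rot [-1.7999e+02 -1.0000e-02 -7.4770e+01] w 25.29
```

jog_arm(
  travel=[
    [0, -0.0006, 0],
    [0, -0.0012, 0],
    [0, -0.0018, 0],
    [0, -0.0024, 0],
    [0, -0.0028, 0],
    [0, -0.0028, 0],
    [0, -0.0028, 0],
    [0, -0.0028, 0],
    [0, -0.0028, 0],
    [0, -0.0028, 0],
  ],
  dr=[
    [0, 0, 0],
    [0, 0, 0],
    [0, 0, 0],
    [0, 0, 0],
    [0, 0, 0],
    [0, 0, 0],
    [0, 0, 0],
    [0, 0, 0],
    [0, 0, 0],
    [0, 0, 0],
  ],
  claw=[0.25, 0.25, 0.25, 0.25, 0.25, 0.25, 0.25, 0.25, 0.25, 0.25],
)

```text
time_s: 44.1
tcp_pos: [0.5644, -0.0242, 0.0473]
eef_rot: [179.9, -0.0, -74.8]
contact_force: [-10.6, -0.6, 5.1]
gripper_width: 0.0253
gripper_force: 35.0
```

```bash
python3 -c "
from h import *
st()"
```

```text
t 44.1 frame mm [ 4.63 -1.23 47.32] F [-10.39   2.18   5.09] M [0.81 4.23 0.01] rot [ 1.7989e+02 -1.0000e-02 -7.4790e+01] w 25.32
```

jog_arm(
  travel=[
    [0, -0.0008, 0],
    [0, -0.0016, 0],
    [0, -0.0016, 0],
    [0, -0.0016, 0],
    [-0.0003, 0, 0],
    [-0.0006, 0.0015, 0],
    [-0.0006, 0.003, 0],
    [-0.0006, 0.0045, 0],
    [-0.0006, 0.0055, 0],
    [-0.0006, 0.0055, 0],
  ],
  dr=[
    [0, 0, 0],
    [0, 0, 0],
    [0, 0, 0],
    [0, 0, 0],
    [0, 0, 0],
    [0, 0, 0],
    [0, 0, 0],
    [0, 0, 0],
    [0, 0, 0],
    [0, 0, 0],
  ],
  claw=[0.25, 0.25, 0.25, 0.25, 0.25, 0.25, 0.25, 0.25, 0.25, 0.25],
)

```text
time_s: 45.35
tcp_pos: [0.564, -0.0241, 0.0472]
eef_rot: [-179.9, -0.0, -74.8]
contact_force: [-2.4, -2.2, 0.1]
gripper_width: 0.0251
gripper_force: 35.0
```

```bash
python3 -c "
from h import *
st()"
```

```text
t 45.35 frame mm [ 4.27 -1.03 47.2 ] F [-2.89 -1.46  0.09] M [-0.51  1.02 -0.01] rot [-1.7988e+02 -2.0000e-02 -7.4770e+01] w 25.07
```

jog_arm(
  travel=[
    [0, 0, 0],
    [0, 0, 0],
    [0, 0, 0],
    [0, 0, 0],
    [0, 0, -0.02],
    [0, 0, -0.06],
    [0, 0, -0.12],
    [0, 0, -0.18],
    [0, 0, -0.22],
    [0, 0, -0.22],
  ],
  dr=[
    [0, 0, 0],
    [0, 0, 0],
    [0, 0, 0],
    [0, 0, 0],
    [0, 0, 0],
    [0, 0, 0],
    [0, 0, 0],
    [0, 0, 0],
    [0, 0, 0],
    [0, 0, 0],
  ],
  claw=[0.32, 0.38, 0.42, 0.45, 0.45, 0.45, 0.45, 0.45, 0.45, 0.45],
)

```text
time_s: 46.6
tcp_pos: [0.564, -0.024, 0.159]
eef_rot: [-179.8, -0.0, -74.8]
contact_force: [0.3, 0.2, -0.6]
gripper_width: 0.0396
gripper_force: 0.0
```

jog_arm(
  travel=[
    [0.06, 0.03, 0],
    [0.14, 0.06, 0],
    [0.24, 0.09, 0],
    [0.34, 0.12, 0],
    [0.42, 0.14, 0],
    [0.46, 0.15, 0],
    [0.46, 0.15, 0],
    [0.46, 0.15, 0],
    [0.46, 0.15, 0],
    [0.46, 0.15, 0],
  ],
  dr=[
    [0, 0, 0],
    [0, 0, 0],
    [0, 0, 0],
    [0, 0, 0],
    [0, 0, 0],
    [0, 0, 0],
    [0, 0, 0],
    [0, 0, 0],
    [0, 0, 0],
    [0, 0, 0],
  ],
  claw=[0.45, 0.45, 0.45, 0.45, 0.45, 0.45, 0.45, 0.45, 0.45, 0.45],
)

```text
time_s: 47.85
tcp_pos: [0.551, -0.265, 0.1567]
eef_rot: [-180.0, -0.0, -74.7]
contact_force: [-0.6, 0.4, 0.7]
gripper_width: 0.0392
gripper_force: 0.0
```

```bash
python3 - <<'E'
from h import *
st(); Q=R.from_euler('z',15.2,degrees=True).as_matrix()
c=r.capture('scene'); cv2.imwrite('pics/j.png',cv2.resize(c['pixels'][110:230,190:310,::-1],(600,600),interpolation=cv2.INTER_CUBIC))
P=(pts(c,np.ones((384,512),bool))-[.5596,-.0242,0])@Q
q=P[(np.hypot(P[:,0]-.0045,P[:,1]+.001)<.02)&(P[:,2]>.062)&(P[:,2]<.08)]; print(len(q),((q.min(0)+q.max(0))/2).round(4),q.mean(0).round(4),np.percentile(q[:,2],90))
E
```

```text
t 47.85 frame mm [ -71.45 -230.12  156.69] F [-0.47  0.59  0.73] M [0.03 0.18 0.01] rot [-179.99   -0.    -74.72] w 39.22
89 [ 0.0072 -0.0017  0.0682] [0.0085 0.0004 0.0697] 0.07256734197473112
```

View pics/j.png

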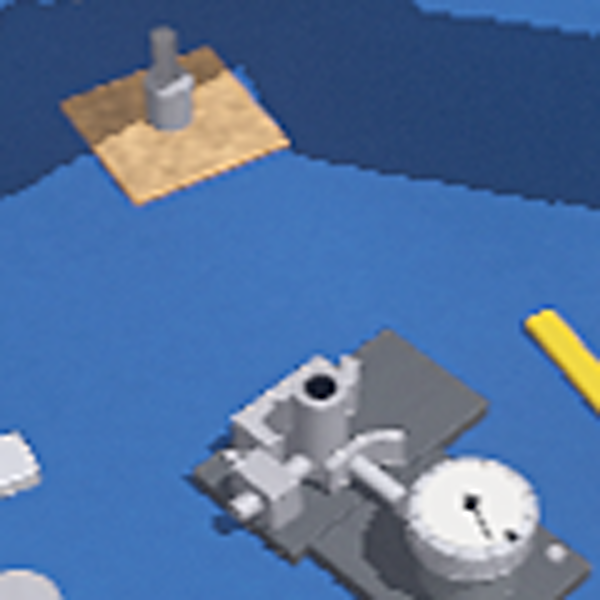

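```bash
python3 -c "
from plant import r
print(r.close_job())"
```

```text
the job is handed in; nothing more can be done
None
```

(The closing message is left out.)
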